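# Ready the sample tray and hold the warming bath's lid open

## Task

One jar already stands in the steel sample tray: make it up to exactly three by gently standing two of the four loose jars upright in it beside the first, leaving the other two jars and the tray where they are. Then lift the warming bath's lid, which falls shut by itself, and with the gripper hold it still, open at 60 degrees from closed, so that a colleague can lower the tray in with both hands. Your job finishes while you are holding the lid there: do not let go; and do not disturb the beaker, the lotion bottle or the red-lidded tub.

Things in the scene. Friction and masses are not known exactly. Their poses are not given: they have to be found in the camera images.
- lid (a joint): opening angle of the bath's lid in rad: 0 closed, 1.047 is 60 degrees, stop at 1.8. The lid weighs 0.5 kg, has no stay or spring and falls shut from any angle below 80 degrees when let go; lifting it at the handle takes about 3 N.
- lid_handle (a point): middle of the lid's handle: a round black bar 14 mm thick, 130 mm long along y of this point, on two posts 10 mm thick at y = +-55 mm. With the lid closed the bar is level, 179 mm above the bench, its axis 42 mm above the lid's plate (37 mm above the raised panel in the lid's middle). The point turns with the lid: +z is square to the lid, outward; the lid's front edge lies 37 mm from the bar towards -x.
- lid_hinge (a point): middle of the lid's hinge axis, fixed at the top of the bath's back, 134 mm above the bench. The axis is along y of this point; x points from the bath's front to its back, z up. The closed lid (steel plate 6 mm thick, 262 mm wide) reaches 207 mm from here towards -x; the handle's middle is then at x = -170, y = 0, z = +45 mm of this point and swings up and back round the axis.
- bath: the warming bath: a white fixed box, 240 mm along its x, 310 mm along its y, 130 mm high, with a steel chamber under the lid; origin at the middle of its underside. Its front, with control panel, red digits, knob and green switch, looks to -x (to the robot); x points to its back, where the hinge is (112 mm behind the origin).
- tray_floor (a point): centre of the inner floor of the loose steel sample tray (0.6 kg), 3 mm above the bench. The tray is an open box 130 mm along its x, 210 mm along its y and 28 mm high outside, with walls 3 mm thick; inside there is room for six jars.
- jar0_center (a point): centre (30 mm above its underside) of the jar that stands in the tray at the start. Each jar: round, amber, 36 mm in diameter over its whole height, 60 mm high, with a white screw cap (the top 16 mm) and a paper label, about 80 g.
- jar1_center (a point): centre (30 mm above its underside) of a loose jar, the same as the one in the tray; the four stand upright on the bench in a loose row on the robot's side of the tray.
- jar2_center (a point): centre (30 mm above its underside) of a loose jar, the same as the one in the tray; the four stand upright on the bench in a loose row on the robot's side of the tray.
- jar3_center (a point): centre (30 mm above its underside) of a loose jar, the same as the one in the tray; the four stand upright on the bench in a loose row on the robot's side of the tray.
- jar4_center (a point): centre (30 mm above its underside) of a loose jar, the same as the one in the tray; the four stand upright on the bench in a loose row on the robot's side of the tray.
- beaker: bystander: glass beaker, 60 mm in diameter at the rim, 80 mm high, behind the tray; origin at the middle of its underside.
- lotion: bystander: white plastic bottle with a blue cap, 54 mm in diameter, 130 mm high, behind the tray; origin at the middle of its underside.
- tub: bystander: white tub with a red lid, 72 mm in diameter, 53 mm high, on the bench behind the bath; origin at the middle of its underside.
Things that resemble listed ones, but are neither listed nor needed, are in the scene too. What is shaped like the part that bears jar3_center but blue or pink is not meant.

How it is judged:
By the outcome, as a careful person would: the job done as asked, in the order asked, and still so for the second after the job is handed in, while the arm keeps its last pose, push and grip.
It also fails if it takes over 70 s, if anything falls off the work surface, if the arm or the gripper's body presses on something with over 40 N, if the wrist force passes 120 N, or if a joint passes its speed limit or range.

## Robot

A 7-joint arm with a two-finger parallel gripper is mounted at the origin on the work surface. World frame = base frame: x ahead of the robot, y to its left, z up, the work surface at z = 0. Lengths are in m, angles in rad, forces in N, time in s.
With the tool pointing down it reaches from about 0.425 to 0.925 m from the base axis. Payload 6.8 kg.
Tool frame: the origin (TCP) lies at the very end of the fingers, on their centre line; the grasp point (between the pads) lies 19 mm behind it (r.grip_point_offset is the distance from the TCP to the grasp point, in m); z points along the fingers, y is the line along which they close (so a half turn about z gives the same grasp; the last joint's range is limited). The gripper opens to 85 mm and grips with 20 to 120 N. Pads are 22 mm wide; open, the fingers measure 114 mm over their backs; the gripper's body (76 mm by 85 mm) begins 54 mm behind the grasp point. The pads swing forward as they close: fully open they stand 13 mm farther back than shut.
Start: joints at [1.163, 0.477, 0.022, 1.555, -0.011, 1.109, -0.083], TCP at [0.199, -0.645, 0.198] pointing down, gripper open.
Joint ranges: [-2.96, 2.96], [-0.34, 2.1], [-1.41, 1.46], [0.24, 2.44], [-1.37, 4.51], [0.17, 1.92], [-2.96, 2.96]. Speed limits (rad/s): [2.39, 2.39, 3.14, 3.14, 3.14, 3.14, 3.14].

## Interface

Orientations are given as a rotation vector (axis times angle).
In Python, from bench import status, eyes, r gives the robot as it stands.
- The arm moves only by the shell command python3 -m crank 'ROWS' [OPENING] [FORCE]. ROWS is JSON, a list of rows, each a list of 6 numbers: the shift along the tool's x, y, z normalised to -1 to 1, where 1 is 0.02 m, then the turn, a rotation vector about the tool's x, y, z normalised to -1 to 1, where 1 is 45 degrees. A call has 1 to 12 rows; each row shifts and turns the commanded pose from where the row before left it, along the tool's axes as they then stand; what a row does not reach is not made up. A row lasts 1/10 s, in which the tool goes at most 50 mm and 8.59 degrees, less where a joint would pass 70% of its speed; a pose out of reach is approached as far as the arm can. A call with a number of a shift or a turn outside -1 to 1 is refused whole. A call with a gripper value outside its range is refused whole. OPENING is the opening, from 0 (shut) to 1 (fully open), set as the call begins (- or left out, the last holds). The fingers move at their own pace and stop on an object; FORCE is the grip in N (left out, the last holds). Time passes only in rows, so rows that do not move let the fingers close. It gives the time, the measured TCP pose, the force, the opening and the grip force at its end, in the units of the state.
- status.get_obs(): the state, without advancing time (a new reading comes with each control period).
- eyes.grab_frame(name): name is "side" or "top" or "wrist"; returns a dict with "image" (480x640x3 uint8, red, green, blue), "depth" (480x640 float32, m along the optical axis (not along the pixel's ray), 0 where there is no reading), "fovy" (degrees; the focal length in pixels is half the picture's height over the tangent of half this angle, whatever the lens; pixels are square), "cx", "cy" (the principal point, pixels), "world_to_cam" (4x4, takes a point from world to camera coordinates). Camera axes: x right, y up, looking along -z (the intrinsics and any distortion apply to the point x, -y, -z); pixel columns grow to the right and rows downward; lengths in m; the calibration is good to about 2 mm. A picture is of the moment at which its call begins.
- r.hand_in(): hands the job in; it is judged then, once.
The state is a dict: "clock": time; "joints": joint angles; "qvel": joint speeds; "tau": joint torques, N m; "tcp_pos": TCP position; "orientation": TCP orientation; "contact_force": force on the tool from outside, world axes, zero at the start; "moment": the same for the moment, N m; "grip_width": finger opening in m; "gripper_force": force on a finger pad.
Only numpy, scipy, OpenCV 4.12 (cv2) and the standard library are available. Lean on these libraries where they do the work, as an engineer would, in place of code of your own. Each camera call takes 0.05 s, during which the arm holds its last target. There are 200 camera calls.

## Working session

There is one attempt and no reset: what is moved stays moved. The work goes in short steps, Python scripts to look and compute and a shell command to move; the robot and the scene stay as the last step left them, time stands still between calls to the robot, and variables do not carry over. Pictures are saved under pics/ and viewed, at most 11 in all, crops included, and the job is handed in when it is done.

```bash
ls; mkdir -p pics; cat > h.py <<'E'
import numpy as np,cv2
from bench import status,eyes,r
def grab(n):
    f=eyes.grab_frame(n); f['f']=240/np.tan(np.radians(f['fovy'])/2); f['T']=np.linalg.inv(f['world_to_cam']); return f
def ray(f,u,v):
    d=np.array([(u-f['cx'])/f['f'],-(v-f['cy'])/f['f'],-1.]); return f['T'][:3,3],f['T'][:3,:3]@d
def onz(f,u,v,z):
    o,d=ray(f,u,v); return o+d*(z-o[2])/d[2]
def dep(f,u,v):
    o,d=ray(f,u,v); return o+d*f['depth'][int(round(v)),int(round(u))]
def save(f,name,box=None,s=1):
    im=f['image'][:,:,::-1]
    if box: im=im[box[1]:box[3],box[0]:box[2]]
    cv2.imwrite('pics/'+name,cv2.resize(im,None,fx=s,fy=s))
E
python3 - <<'E'
from h import *
import pickle
for n in('top','side'):
    f=grab(n); save(f,n+'0.png'); pickle.dump(f,open(n+'.pkl','wb')); print(n,f['fovy'],f['cx'],f['cy'],f['T'].round(3).tolist(),[k for k in f])
print(status.get_obs(), r.grip_point_offset)
E
```

```text
pics
top 45.93235929617905 323.73074839084296 236.54130820899917 [[-0.005, 0.997, -0.075, 0.481], [-1.0, -0.006, -0.016, 0.01], [-0.016, 0.075, 0.997, 1.218], [0.0, 0.0, 0.0, 1.0]] ['image', 'depth', 'fovy', 'cx', 'cy', 'world_to_cam', 'f', 'T']
side 55.871146369460355 318.65362346772736 241.6378147445109 [[-0.888, 0.298, -0.35, 0.204], [-0.46, -0.576, 0.676, 0.708], [-0.0, 0.761, 0.648, 0.782], [0.0, 0.0, 0.0, 1.0]] ['image', 'depth', 'fovy', 'cx', 'cy', 'world_to_cam', 'f', 'T']
{'clock': 0.1, 'joints': array([ 1.16291365,  0.47771215,  0.02234533,  1.55632426, -0.01147543,
        1.10933273, -0.08307209]), 'qvel': array([-1.99089213e-06, -2.53429121e-03,  1.37712549e-03, -3.03329108e-03,
       -5.78827656e-04, -6.27080011e-04,  8.51123135e-04]), 'tau': array([ 3.77137359e-03, -5.97768545e+01,  1.61336828e+00, -2.81958872e+01,
        1.28455949e-02,  5.01941060e-03, -1.30049136e-05]), 'tcp_pos': array([ 0.19914054, -0.64434485,  0.19753856]), 'orientation': array([-3.10476924e+00, -4.68985100e-01,  6.06512501e-04]), 'contact_force': array([0.71050723, 0.20646891, 0.72437417]), 'moment': array([ 0.01040746,  0.00261459, -0.00429058]), 'gripper_force': 0.0, 'grip_width': 0.08521007108774294} 0.0187
```

View pics/top0.png

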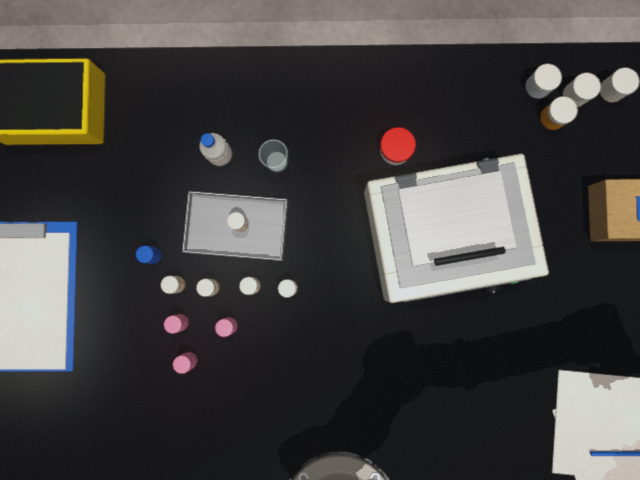

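View pics/side0.png

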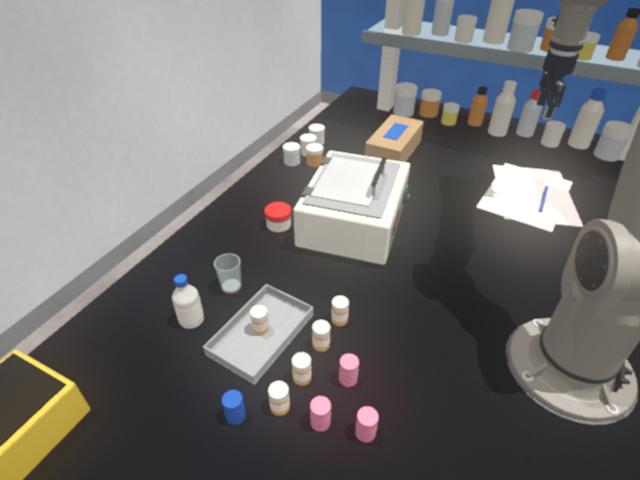

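Top view: tray about (235,226) with jar0 at (237,221). The loose white-capped jars are at (172,285), (207,288), (249,286) and (287,289). The look-alikes are blue (147,254), pink (175,324), (226,327), (184,363), and white-capped jars far off by the bath at the top right. The four white-capped amber jars in a row on the robot's side of the tray fit the description. The bath's black bar runs from (435,262) to (505,250).

```bash
cat > m.py <<'E'
from h import *
def caps(f,box,z=0.06,amin=60):
    im=f['image']; hsv=cv2.cvtColor(im,cv2.COLOR_RGB2HSV)
    m=((hsv[...,1]<60)&(hsv[...,2]>135)).astype(np.uint8)
    q=np.zeros_like(m); q[box[1]:box[3],box[0]:box[2]]=1; m&=q
    n,l,s,c=cv2.connectedComponentsWithStats(m)
    return [(c[i].round(1),s[i,4],onz(f,*c[i],z).round(4),dep(f,*c[i]).round(4)) for i in range(1,n) if s[i,4]>amin]
E
python3 - <<'E'
from m import *
import pickle
f=pickle.load(open('top.pkl','rb')); g=pickle.load(open('side.pkl','rb'))
for c in caps(f,(155,262,310,310)): print(*c)
print('jar0'); 
for c in caps(f,(222,205,252,236),.063): print(*c)
def th(im,lo,box):
    v=im.min(2); m=np.zeros(v.shape,np.uint8); b=box; m[b[1]:b[3],b[0]:b[2]]=(v[b[1]:b[3],b[0]:b[2]]>lo); return m
m=th(f['image'],45,(175,185,300,268)); cs=max(cv2.findContours(m,0,2)[0],key=cv2.contourArea)
b=cv2.boxPoints(cv2.minAreaRect(cs)); P=np.array([onz(f,*p,.028) for p in b]); print('tray',b.round(),P.round(3),P.mean(0),[np.linalg.norm(P[i]-P[i-1]) for i in range(4)])
m=np.zeros((480,640),np.uint8); m[238:272,425:515]=f['image'].max(2)[238:272,425:515]<60
cs=max(cv2.findContours(m,0,2)[0],key=cv2.contourArea); rr=cv2.minAreaRect(cs); b=cv2.boxPoints(rr)
P=np.array([onz(f,*p,.183) for p in b]);print('bar',rr,P.round(4),P.mean(0).round(4),[np.linalg.norm(P[i]-P[i-1]).round(4) for i in range(4)],dep(f,*rr[0]))
m=th(f['image'],90,(360,140,560,310)); cs=max(cv2.findContours(m,0,2)[0],key=cv2.contourArea)
b=cv2.boxPoints(cv2.minAreaRect(cs)); P=np.array([onz(f,*p,.13) for p in b]); print('bath',b.round(),P.round(3),[np.linalg.norm(P[i]-P[i-1]).round(3) for i in range(4)])
for uv,z in(((397,140),.053),((274,152),.08),((209,140),.13)): print(uv,onz(f,*uv,z).round(3),dep(f,*uv).round(3))
s=cv2.resize(g['image'][280:460,200:400,::-1],None,fx=3,fy=3);cv2.imwrite('pics/crop.png',s)
E
```

```text
[169.6 284.4] 252 [0.4723 0.3449 0.06  ] [0.4723 0.3445 0.0613]
[248.6 285.6] 260 [0.4691 0.1828 0.06  ] [0.469  0.1833 0.0567]
[205.3 287.3] 253 [0.4659 0.2713 0.06  ] [0.466  0.271  0.0614]
[286.8 288. ] 254 [0.4638 0.1047 0.06  ] [0.4638 0.1047 0.0597]
jar0
[236.  220.6] 829 [0.6023 0.209  0.063 ] [0.602  0.2084 0.0662]
tray [[180. 265.]
 [186. 190.]
 [289. 198.]
 [283. 273.]] [[0.513 0.333 0.028]
 [0.673 0.323 0.028]
 [0.654 0.103 0.028]
 [0.495 0.116 0.028]] [0.58363631 0.21881829 0.028     ] [np.float64(0.2179166103596805), np.float64(0.1601444095420114), np.float64(0.22007980287526108), np.float64(0.15945870442917717)]
bar ((469.4234313964844, 255.5691680908203), (6.432475566864014, 70.38528442382812), 79.91940307617188) [[ 0.5179 -0.1741  0.183 ]
 [ 0.5396 -0.3003  0.183 ]
 [ 0.5281 -0.302   0.183 ]
 [ 0.5063 -0.1759  0.183 ]] [ 0.523  -0.2381  0.183 ] [np.float64(0.0117), np.float64(0.1281), np.float64(0.0117), np.float64(0.128)] [ 0.52285767 -0.23739613  0.18602692]
bath [[364. 182.]
 [527. 152.]
 [549. 275.]
 [386. 305.]] [[ 0.67  -0.05   0.13 ]
 [ 0.725 -0.366  0.13 ]
 [ 0.487 -0.401  0.13 ]
 [ 0.432 -0.09   0.13 ]] [np.float64(0.241), np.float64(0.321), np.float64(0.241), np.float64(0.316)]
(397, 140) [ 0.77  -0.125  0.053] [ 0.771 -0.125  0.049]
(274, 152) [0.741 0.129 0.08 ] [0.758 0.137 0.004]
(209, 140) [0.754 0.252 0.13 ] [0.753 0.251 0.134]
```

View pics/crop.png

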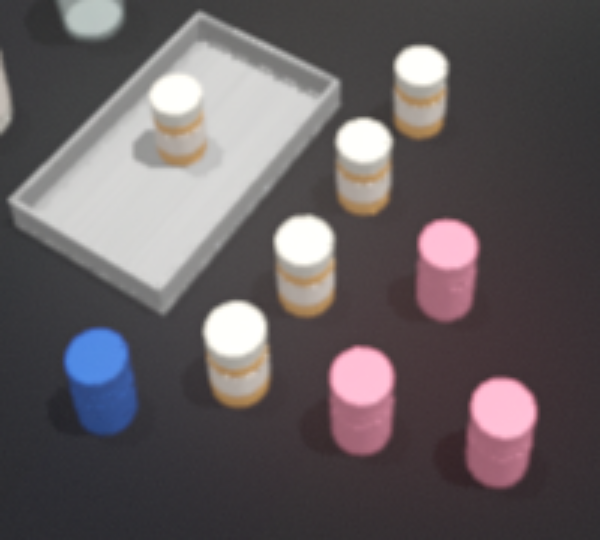

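The crop shows the four white-capped amber jars at (420,90), (363,165), (304,265) and (237,350) beside the tray. The blue and pink ones are decoys. I'll take the two jars at y≈0.271 and 0.345. My tray box came out too big (160x218 against 130x210), so I'll redo it with line fits.

```bash
cat > go.py <<'E'
from h import *
from scipy.spatial.transform import Rotation as Ro
import sys
def go(x=None,y=None,z=None,yaw=None):
    o=status.get_obs(); R=Ro.from_rotvec(o['orientation']).as_matrix(); p=o['tcp_pos']
    t=np.array([p[i] if v is None else v for i,v in enumerate((x,y,z))])
    print('tcp',p.round(4),'toolx',R[:,0].round(3),'tooly',R[:,1].round(3),'toolz',R[:,2].round(3),'t',round(o['clock'],2),'F',o['contact_force'].round(1),'w',round(o['grip_width'],4),'q',o['joints'].round(2))
    print('shift units',((R.T@(t-p))/.02).round(2))
    if yaw is not None:
        # desired tool y = (cos yaw, sin yaw,0), z down
        c,s=np.cos(yaw),np.sin(yaw); Y=np.array([c,s,0]);Z=np.array([0,0,-1.]);X=np.cross(Y,Z)
        D=R.T@np.c_[X,Y,Z]; print('turn units',(Ro.from_matrix(D).as_rotvec()/(np.pi/4)).round(3),'toolshift in final frame',(np.c_[X,Y,Z].T@(t-p)/.02).round(2))
if __name__=='__main__': go(*[None if a=='-' else float(a) for a in sys.argv[1:]])
E
python3 - <<'E'
from m import *
import pickle
f=pickle.load(open('top.pkl','rb'))
v=f['image'].min(2)
print(v[185:275,210].tolist()); print(v[225,175:300].tolist())
P=np.array([onz(f,*p,.028) for p in((189,192),(287,199),(283,260),(183,252))]);print(P.round(4),[np.linalg.norm(P[i]-P[i-1]).round(4) for i in range(4)],P.mean(0))
E
python3 go.py .47 .3 .15 0.07
```

```text
[39, 41, 41, 44, 41, 43, 37, 77, 164, 117, 112, 142, 148, 150, 162, 165, 166, 167, 168, 168, 168, 167, 167, 168, 171, 170, 170, 168, 171, 171, 168, 170, 171, 169, 169, 168, 169, 169, 169, 169, 169, 169, 169, 170, 169, 169, 169, 172, 169, 168, 173, 172, 171, 173, 173, 173, 171, 170, 171, 170, 171, 172, 173, 174, 168, 127, 118, 121, 162, 109, 56, 46, 45, 46, 48, 47, 46, 47, 46, 46, 46, 45, 45, 45, 44, 44, 42, 41, 40, 41]
[38, 39, 40, 40, 40, 41, 40, 40, 42, 76, 157, 127, 88, 87, 123, 155, 164, 165, 166, 166, 167, 167, 166, 165, 167, 166, 167, 168, 167, 168, 168, 169, 169, 168, 168, 169, 169, 170, 170, 170, 171, 171, 171, 172, 171, 171, 171, 171, 172, 172, 171, 171, 173, 183, 200, 205, 206, 207, 207, 208, 207, 208, 208, 209, 208, 209, 206, 185, 140, 94, 100, 110, 93, 126, 165, 174, 174, 174, 174, 174, 174, 175, 175, 175, 175, 175, 175, 174, 174, 175, 174, 174, 173, 174, 174, 174, 174, 174, 174, 173, 173, 173, 173, 173, 173, 172, 171, 158, 167, 125, 72, 48, 44, 42, 42, 42, 42, 42, 40, 41, 40, 42, 41, 39, 39]
[[0.6677 0.3157 0.028 ]
 [0.6512 0.1069 0.028 ]
 [0.522  0.1153 0.028 ]
 [0.54   0.3267 0.028 ]] [np.float64(0.1282), np.float64(0.2094), np.float64(0.1295), np.float64(0.2122)] [0.59526243 0.21614581 0.028     ]
tcp [ 0.1991 -0.6443  0.1975] toolx [ 0.955  0.295 -0.   ] tooly [ 0.295 -0.955 -0.002] toolz [-0.001  0.002 -1.   ] t 0.1 F [0.7 0.2 0.7] w 0.0852 q [ 1.16  0.48  0.02  1.56 -0.01  1.11 -0.08]
shift units [ 26.89 -41.11   2.44]
turn units [-2.000e-03 -1.000e-03 -1.707e+00] toolshift in final frame [46.15 16.81  2.38]
```

```bash

python3 -m crank '[[0,0,-1,0,0,-0.18],[0,0,-1,0,0,-0.18],[0,0,-1,0,0,-0.18],[0,0,-1,0,0,-0.18],[0,0,0,0,0,-0.18],[0,0,0,0,0,-0.18],[0,0,0,0,0,-0.18],[0,0,0,0,0,-0.18],[0,0,0,0,0,-0.18],[0,0,0,0,0,-0.18]]' 0.75 30
python3 -m crank '[[0.7,1,0,0,0,0],[0.7,1,0,0,0,0],[0.7,1,0,0,0,0],[0.7,1,0,0,0,0],[0.7,1,0,0,0,0],[0.7,1,0,0,0,0],[0.7,1,0,0,0,0],[0.7,1,0,0,0,0],[0.7,1,0,0,0,0],[0.7,1,0,0,0,0],[0.7,1,0,0,0,0],[0.7,1,0,0,0,0]]'
python3 go.py .466 .271 .15 -0.083
```

```text
clock: 1.1
tcp_pos: [0.1992, -0.6446, 0.2778]
orientation: [-2.05, -2.379, -0.001]
contact_force: [0.1, 0.4, 0.5]
grip_width: 0.0644
gripper_force: 0.0
clock: 2.3
tcp_pos: [0.4134, -0.4436, 0.2779]
orientation: [-2.057, -2.373, 0.0]
contact_force: [0.3, -0.4, -0.1]
grip_width: 0.064
gripper_force: 0.0
tcp [ 0.4134 -0.4436  0.2779] toolx [-0.142  0.99   0.001] tooly [ 0.99   0.142 -0.001] toolz [-0.001  0.001 -1.   ] t 2.3 F [ 0.3 -0.4 -0.1] w 0.064 q [ 1.    0.33 -0.37  1.61  0.12  1.23  0.75]
shift units [34.99  7.69  6.42]
turn units [-0.001 -0.001  0.287] toolshift in final frame [35.82 -0.34  6.4 ]
```

```bash

python3 -m crank '[[1,0.3,0,0,0,0.144],[1,0.2,0,0,0,0.144],[1,0,0,0,0,0],[1,0,0,0,0,0],[1,0,0,0,0,0],[1,0,0,0,0,0],[1,0,0,0,0,0],[1,0,0,0,0,0],[1,0,0,0,0,0],[1,0,0,0,0,0],[1,0,0,0,0,0],[1,0,0,0,0,0]]'
python3 -m crank '[[1,0,0,0,0,0],[1,0,0,0,0,0],[1,0,0,0,0,0],[1,0,0,0,0,0],[1,0,0,0,0,0],[1,0,0,0,0,0],[1,0,0,0,0,0],[1,0,0,0,0,0],[1,0,0,0,0,0],[1,0,0,0,0,0],[1,0,0,0,0,0],[1,0,0,0,0,0]]' >/dev/null
python3 -m crank '[[1,0,0,0,0,0],[1,0,0.5,0,0,0],[1,0,1,0,0,0],[1,0,1,0,0,0],[1,0,1,0,0,0],[1,0,1,0,0,0],[1,0,1,0,0,0],[1,0,1,0,0,0],[1,0,0,0,0,0],[1,0,0,0,0,0],[1,0,0,0,0,0],[0,0,0,0,0,0]]' >/dev/null
python3 go.py .466 .271 .15 -0.083
python3 - <<'E'
from m import *
f=grab('wrist'); save(f,'w1.png')
for c in caps(f,(0,0,640,480),.06,400): print(*c)
E
```

```text
clock: 3.5
tcp_pos: [0.436, -0.2029, 0.2785]
orientation: [2.311, 2.128, -0.0]
contact_force: [-0.8, 0.1, -0.4]
grip_width: 0.0641
gripper_force: 0.0
tcp [0.4736 0.2575 0.1488] toolx [0.079 0.997 0.002] tooly [ 0.997 -0.079  0.   ] toolz [ 0.     0.002 -1.   ] t 5.9 F [-0.7  0.2  1.5] w 0.064 q [-0.    0.41 -0.76  1.89  0.34  0.97 -1.  ]
shift units [ 0.64 -0.43 -0.06]
turn units [ 0.    -0.003  0.005] toolshift in final frame [ 0.64 -0.44 -0.06]
[310.9  97.3] 2662 [0.472  0.3457 0.06  ] [0.4721 0.3457 0.0608]
[188.3 120.3] 2174 [0.3911 0.3379 0.06  ] [0.3911 0.3379 0.0603]
[478.8 222.7] 30338 [0.5827 0.2533 0.06  ] [0.6045 0.2363 0.004 ]
[ 75.6 160.4] 1921 [0.3108 0.3183 0.06  ] [0.3115 0.3184 0.0612]
[311.5 206. ] 2366 [0.4662 0.2746 0.06  ] [0.4662 0.2748 0.0605]
[324.6 285.7] 408 [0.4705 0.2136 0.06  ] [0.4697 0.2027 0.0358]
[325.1 317.4] 1857 [0.4689 0.1873 0.06  ] [0.4689 0.1876 0.0606]
[618.8 321.7] 1496 [0.6925 0.166  0.06  ] [0.7161 0.1474 0.0307]
[326.1 366.5] 514 [0.4663 0.1436 0.06  ] [0.4648 0.122  0.0299]
[326.2 401.3] 1629 [0.4638 0.1103 0.06  ] [0.4638 0.1104 0.0602]
```

View pics/w1.png

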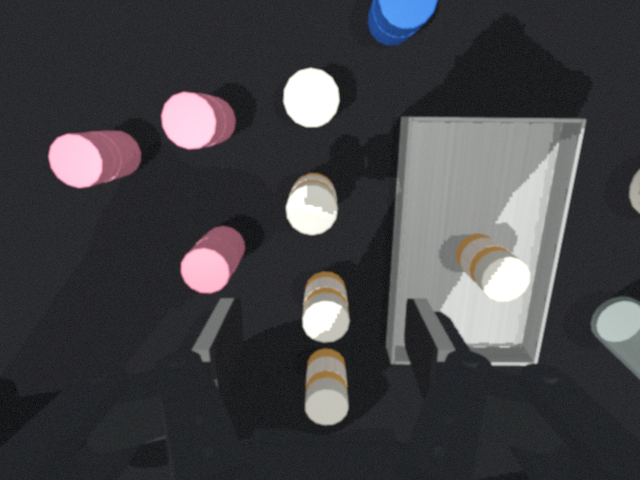

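Wrist picture: the target cap at (311,206) gives (0.466, 0.274), which agrees with the top view. The fingers at (220,330) and (425,330) have free room either side of it.

```bash

python3 -m crank '[[0.4,-0.44,0,0,0,0],[0.34,0,1,0,0,0],[0,0,1,0,0,0],[0,0,1,0,0,0],[0,0,1,0,0,0],[0,0,0.8,0,0,0],[0,0,0.6,0,0,0],[0,0,0.4,0,0,0],[0,0,0.3,0,0,0],[0,0,0,0,0,0]]' >/dev/null
python3 -m crank '[[0,0,0,0,0,0],[0,0,0,0,0,0],[0,0,0,0,0,0],[0,0,0,0,0,0],[0,0,0,0,0,0],[0,0,0,0,0,0]]' 0.2 30
python3 -m crank '[[0,0,-0.3,0,0,0],[0,0,-0.7,0,0,0],[0,0,-1,0,0,0],[0,0,-1,0,0,0],[0,0,-0.5,0,0,0],[0,0,0,0,0,0]]'
python3 go.py .600 .278 .1 -0.083
python3 - <<'E'
from m import *
f=grab('wrist'); save(f,'w2.png')
E
```

```text
clock: 7.55
tcp_pos: [0.4656, 0.2712, 0.0285]
orientation: [-2.31, -2.128, -0.0]
contact_force: [-8.8, -1.2, 20.9]
grip_width: 0.0172
gripper_force: 10.4
clock: 8.15
tcp_pos: [0.4683, 0.27, 0.0981]
orientation: [2.312, 2.125, 0.005]
contact_force: [0.3, 0.1, -0.2]
grip_width: 0.0171
gripper_force: 0.0
tcp [0.4683 0.27   0.0981] toolx [0.084 0.996 0.002] tooly [ 0.996 -0.084  0.003] toolz [ 0.003  0.001 -1.   ] t 8.15 F [ 0.3  0.1 -0.2] w 0.0171 q [-0.06  0.48 -0.73  1.93  0.41  0.88 -1.09]
shift units [ 0.95  6.53 -0.07]
turn units [ 0.004 -0.002 -0.001] toolshift in final frame [ 0.94  6.53 -0.09]
```

View pics/w2.png

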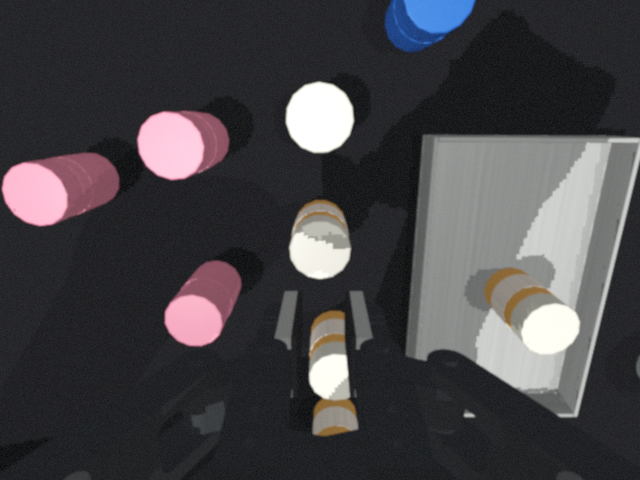

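The grasp missed: the fingers closed to 17 mm and all four jars still stand. I'll project the TCP into the wrist view and re-measure the jars.

```bash
python3 - <<'E'
from m import *
def proj(f,p):
    c=f['world_to_cam']@np.r_[p,1]; return f['cx']+f['f']*c[0]/-c[2], f['cy']-f['f']*c[1]/-c[2]
o=status.get_obs()
for n in('wrist','top','side'):
    f=grab(n); print(n,'tcp at',proj(f,o['tcp_pos']), f['T'].round(3)[:3,3])
    if n=='side': save(f,'s2.png',(150,150,450,450),2)
    else:
      for c in caps(f,(0,0,640,480) if n=='wrist' else (155,262,310,310),.06,150): print(*c)
E
```

```text
wrist tcp at (np.float64(324.4934769673289), np.float64(279.14793651173693)) [0.473 0.346 0.273]
[320.6 115.7] 3891 [0.4721 0.3458 0.06  ] [0.4721 0.3458 0.0618]
[170.9 144.5] 3080 [0.3912 0.3379 0.06  ] [0.3913 0.3379 0.0604]
[512.7 248.4] 36189 [0.5766 0.2633 0.06  ] [0.6038 0.2415 0.0038]
[606.9 291. ] 1400 [0.6346 0.2313 0.06  ] [0.6584 0.2144 0.0286]
[ 56.9 192.3] 259 [0.3231 0.3177 0.06  ] [0.3248 0.318  0.0625]
[320.5 243.1] 3455 [0.466  0.2759 0.06  ] [0.466  0.2761 0.0604]
[327.  329.4] 480 [0.4652 0.2194 0.06  ] [0.464  0.2008 0.0289]
[330.3 372.6] 1867 [0.4647 0.1878 0.06  ] [0.4647 0.1887 0.0611]
[335.  418.7] 768 [0.465  0.1512 0.06  ] [0.4638 0.1232 0.0294]
top tcp at (np.float64(202.13208237213), np.float64(286.7469559138481)) [0.481 0.01  1.218]
[162.8 281.7] 180 [0.4778 0.3588 0.06  ] [0.4792 0.2186 0.5257]
[207.8 288. ] 162 [0.4645 0.2662 0.06  ] [0.4645 0.2664 0.0592]
[248. 286.] 235 [0.4683 0.184  0.06  ] [0.4683 0.1841 0.0596]
[286.6 287.8] 211 [0.4642 0.1051 0.06  ] [0.4641 0.1054 0.0565]
side tcp at (np.float64(301.2451042735427), np.float64(345.2949313531765)) [0.204 0.708 0.782]
```

View pics/s2.png

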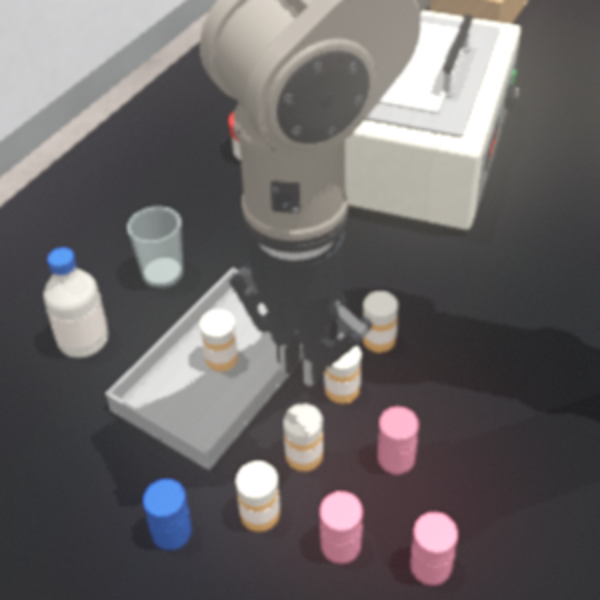

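```bash
python3 - <<'E'
from h import *
f=grab('wrist'); o=status.get_obs(); print(o['tcp_pos'],o['grip_width'],f['f'])
for u in (280,288,295,352,360,370):
  for v in (294,300,315,335,345): print((u,v),dep(f,u,v).round(4),end=' ')
  print()
E
python3 -m crank '[[0,0,0,0,0,0],[0,0,0,0,0,0],[0,0,0,0,0,0],[0,0,0,0,0,0],[0,0,0,0,0,0],[0,0,0,0,0,0]]' 0.75
python3 - <<'E'
from h import *
f=grab('wrist'); save(f,'w3.png'); d=f['depth'];
P=np.array([dep(f,u,v) for v in range(200,470,2) for u in range(100,540,2) if d[v,u]>0 and d[v,u]<.185])
P=P[P[:,2]>.075]; o=np.argsort(P[:,2])[:200]
for side in (P[P[:,0]<.466],P[P[:,0]>.466]):
    q=side[np.argsort(side[:,2])[:15]]; print(q.round(4).tolist())
E
```

```text
[0.46652309 0.2689637  0.09549754] 0.017060231754065965 389.74653680222013
(280, 294) [0.4284 0.2181 0.0012] (280, 300) [0.4278 0.2129 0.001 ] (280, 315) [0.4523 0.2819 0.1526] (280, 335) [0.4536 0.2818 0.1652] (280, 345) [0.4544 0.2825 0.172 ] 
(288, 294) [0.4536 0.2818 0.1364] (288, 300) [0.4541 0.2819 0.1416] (288, 315) [0.4549 0.2814 0.1522] (288, 335) [0.456  0.2813 0.1648] (288, 345) [0.4558 0.2785 0.166 ] 
(295, 294) [0.4561 0.281  0.1352] (295, 300) [0.4567 0.282  0.1423] (295, 315) [0.4574 0.2816 0.1529] (295, 335) [0.4585 0.2821 0.1665] (295, 345) [0.4582 0.279  0.1671] 
(352, 294) [0.4779 0.2801 0.137 ] (352, 300) [0.4776 0.2793 0.1405] (352, 315) [0.4768 0.2798 0.1524] (352, 335) [0.476  0.2799 0.1652] (352, 345) [0.4757 0.2764 0.1653] 
(360, 294) [0.481  0.2795 0.1362] (360, 300) [0.4805 0.2797 0.1417] (360, 315) [0.4795 0.2798 0.1529] (360, 335) [0.4785 0.2795 0.165 ] (360, 345) [0.4779 0.2805 0.1718] 
(370, 294) [0.4969 0.2122 0.0008] (370, 300) [ 4.967e-01  2.065e-01 -3.000e-04] (370, 315) [0.4836 0.2749 0.1447] (370, 335) [0.4816 0.279  0.1644] (370, 345) [0.4809 0.2
[... 237 characters left out ...]
], [0.4348, 0.2725, 0.1369], [0.4344, 0.2699, 0.1369], [0.4346, 0.2709, 0.1371], [0.4351, 0.2797, 0.1372], [0.4343, 0.2684, 0.1374], [0.4351, 0.279, 0.1377], [0.4343, 0.2679, 0.1381], [0.4355, 0.281, 0.1382], [0.4347, 0.2752, 0.1384], [0.4357, 0.282, 0.1386], [0.4351, 0.2778, 0.1386], [0.4344, 0.2675, 0.1388]]
[[0.4981, 0.2602, 0.1355], [0.4991, 0.2727, 0.1358], [0.4991, 0.2737, 0.136], [0.499, 0.2712, 0.1363], [0.4979, 0.2617, 0.1365], [0.4989, 0.2723, 0.1367], [0.4987, 0.2675, 0.1374], [0.4987, 0.2703, 0.1376], [0.4977, 0.2607, 0.1378], [0.4987, 0.2713, 0.1379], [0.4976, 0.2599, 0.1379], [0.4985, 0.2689, 0.1382], [0.4985, 0.2663, 0.1383], [0.4985, 0.2698, 0.1384], [0.4985, 0.2672, 0.1384]]
```

The depth image puts the fingertips at z≈0.136 while the reported TCP is 0.096. So the real tips sit about 40 mm behind the reported TCP, and the fingers closed just above the cap. I'll use that offset and retry, watching the force.

```bash

python3 -m crank '[[0.1,0,1,0,0,0],[0,0,1,0,0,0],[0,0,1,0,0,0],[0,0,0.8,0,0,0],[0,0,0.6,0,0,0],[0,0,0.5,0,0,0],[0,0,0.3,0,0,0],[0,0,0,0,0,0]]'
python3 -m crank '[[0,0,0,0,0,0],[0,0,0,0,0,0],[0,0,0,0,0,0],[0,0,0,0,0,0],[0,0,0,0,0,0],[0,0,0,0,0,0]]' 0.2 30
python3 go.py .600 .278 .1 -0.083
```

```text
clock: 9.85
tcp_pos: [0.4669, 0.2713, -0.0081]
orientation: [-2.312, -2.127, 0.001]
contact_force: [-0.2, -0.4, -0.5]
grip_width: 0.0641
gripper_force: 0.0
clock: 10.45
tcp_pos: [0.4676, 0.2718, -0.0069]
orientation: [2.312, 2.127, 0.002]
contact_force: [-1.4, -0.8, 7.2]
grip_width: 0.0352
gripper_force: 30.1
tcp [ 0.4676  0.2718 -0.0069] toolx [0.083 0.997 0.001] tooly [ 0.997 -0.083  0.001] toolz [ 0.001  0.    -1.   ] t 10.45 F [-1.4 -0.8  7.2] w 0.0352 q [-0.16  0.63 -0.62  1.99  0.56  0.7  -1.21]
shift units [ 0.86  6.58 -5.34]
turn units [ 0.001 -0.001 -0.001] toolshift in final frame [ 0.86  6.57 -5.35]
```

```bash

python3 -m crank '[[0,0,-0.4,0,0,0],[0,0,-0.8,0,0,0],[0,0,-1,0,0,0],[0,0,-0.8,0,0,0],[0.1,0.5,0,0,0,0],[0.16,1,0,0,0,0],[0.2,1,0,0,0,0],[0.2,1,0,0,0,0],[0.2,1,0,0,0,0],[0,1,0,0,0,0],[0,0.7,0,0,0,0],[0,0.38,0,0,0,0]]'
python3 -m crank '[[0,0,0,0,0,0],[0,0,0,0,0,0]]'
python3 go.py .600 .278 -.004 -0.083
python3 - <<'E'
from m import *
f=grab('wrist'); save(f,'w4.png')
E
```

```text
clock: 11.65
tcp_pos: [0.6016, 0.2766, 0.0516]
orientation: [2.314, 2.124, -0.0]
contact_force: [-0.6, 0.2, -1.9]
grip_width: 0.0352
gripper_force: 30.0
clock: 11.85
tcp_pos: [0.5991, 0.2776, 0.052]
orientation: [-2.312, -2.127, 0.001]
contact_force: [0.0, -0.0, -0.6]
grip_width: 0.0351
gripper_force: 30.0
tcp [0.5991 0.2776 0.052 ] toolx [ 0.083  0.997 -0.   ] tooly [ 0.997 -0.083 -0.001] toolz [-0.001 -0.    -1.   ] t 11.85 F [ 0.  -0.  -0.6] w 0.0351 q [-0.09  0.7  -0.64  1.67  0.5   0.94 -1.  ]
shift units [0.02 0.05 2.8 ]
turn units [-0.001  0.    -0.   ] toolshift in final frame [0.02 0.04 2.8 ]
```

View pics/w4.png

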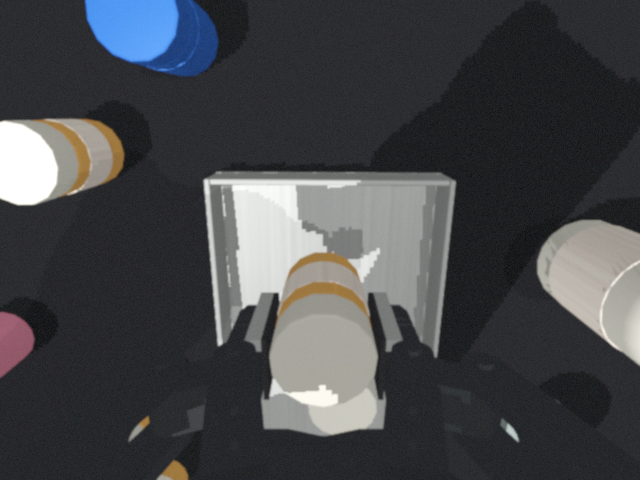

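The held jar (325,340) stands upright, centred between the tray's side walls (215 and 450). Now I'll lower it.

```bash

python3 -m crank '[[0,0,0.7,0,0,0],[0,0,0.7,0,0,0],[0,0,0.6,0,0,0],[0,0,0.4,0,0,0],[0,0,0.2,0,0,0],[0,0,0.1,0,0,0],[0,0,0.05,0,0,0],[0,0,0,0,0,0]]'
python3 -m crank '[[0,0,0.04,0,0,0],[0,0,0,0,0,0]]'
```

```text
clock: 12.7
tcp_pos: [0.6, 0.2778, -0.0023]
orientation: [2.312, 2.127, 0.001]
contact_force: [-1.2, -0.2, -1.2]
grip_width: 0.0349
gripper_force: 30.0
clock: 12.9
tcp_pos: [0.6, 0.2777, -0.0031]
orientation: [2.312, 2.127, 0.001]
contact_force: [-0.2, 0.2, -0.7]
grip_width: 0.0354
gripper_force: 30.0
```

```bash

python3 -m crank '[[0,0,0.05,0,0,0],[0,0,0,0,0,0]]'
python3 -m crank '[[0,0,0.05,0,0,0],[0,0,0,0,0,0]]'
python3 -m crank '[[0,0,0.05,0,0,0],[0,0,0,0,0,0]]'
```

```text
clock: 13.1
tcp_pos: [0.6, 0.2777, -0.0038]
orientation: [2.312, 2.126, 0.001]
contact_force: [-1.0, -1.0, 3.6]
grip_width: 0.0352
gripper_force: 30.3
clock: 13.3
tcp_pos: [0.6001, 0.2778, -0.0039]
orientation: [2.312, 2.126, 0.001]
contact_force: [-3.6, -2.9, 11.9]
grip_width: 0.0351
gripper_force: 31.1
clock: 13.5
tcp_pos: [0.6001, 0.2778, -0.0039]
orientation: [2.312, 2.126, 0.001]
contact_force: [-5.8, -5.0, 19.0]
grip_width: 0.0352
gripper_force: 31.8
```

The jar is on the floor. I'll relieve the push, open, retreat and go over the second jar.

```bash

python3 -m crank '[[0,0,-0.1,0,0,0],[0,0,0,0,0,0]]'
python3 -m crank '[[0,0,0,0,0,0],[0,0,0,0,0,0],[0,0,0,0,0,0],[0,0,0,0,0,0],[0,0,-0.3,0,0,0],[0,0,-0.8,0,0,0],[0,0,-1,0,0,0],[0,0,-1,0,0,0],[0,0,-1,0,0,0],[0,0,0,0,0,0]]' 0.65
python3 -m crank '[[-0.6,-1,0,0,0,0],[-0.6,-1,0,0,0,0],[-0.8,-1,0,0,0,0],[-0.8,-1,0,0,0,0],[-0.8,-1,0,0,0,0],[-0.8,-0.8,0,0,0,0],[-0.6,-0.6,0,0,0,0],[0,0,0,0,0,0],[0,0,0,0,0,0]]'
python3 go.py .467 .185 -.008 -0.083
python3 - <<'E'
from m import *
for n in('wrist','top'):
    f=grab(n)
    for c in caps(f,(0,0,640,480) if n=='wrist' else (155,200,310,310),.06,150): print(*c)
    if n=='wrist': save(f,'w5.png')
E
```

```text
clock: 13.7
tcp_pos: [0.6001, 0.2778, -0.0039]
orientation: [2.312, 2.127, 0.001]
contact_force: [-2.1, -0.7, 6.7]
grip_width: 0.0355
gripper_force: 30.7
clock: 14.7
tcp_pos: [0.6019, 0.2793, 0.0821]
orientation: [2.311, 2.126, 0.01]
contact_force: [-0.2, 0.5, -0.1]
grip_width: 0.0554
gripper_force: 0.0
clock: 15.6
tcp_pos: [0.4644, 0.1888, 0.0779]
orientation: [2.312, 2.126, 0.001]
contact_force: [0.2, -0.2, 0.0]
grip_width: 0.0556
gripper_force: 0.0
tcp [0.4644 0.1888 0.0779] toolx [0.084 0.996 0.   ] tooly [ 0.996 -0.084  0.001] toolz [ 0.001  0.    -1.   ] t 15.6 F [ 0.2 -0.2  0. ] w 0.0556 q [ 0.08  0.45 -0.73  2.04  0.41  0.8  -0.97]
shift units [-0.18  0.14  4.3 ]
turn units [ 0.001 -0.    -0.001] toolshift in final frame [-0.18  0.15  4.3 ]
[434.5  47.2] 206 [0.5229 0.2905 0.06  ] [0.5379 0.2975 0.0045]
[532.6 157.3] 54336 [0.5709 0.2371 0.06  ] [0.6002 0.2288 0.0035]
[166.2 193.7] 2306 [0.388  0.2343 0.06  ] [0.3885 0.2345 0.0612]
[332.9 264.7] 4131 [0.469  0.1889 0.06  ] [0.469  0.189  0.0603]
[579.8 313.7] 1331 [0.6038 0.1482 0.06  ] [0.6429 0.1137 0.0031]
[332.6 342.8] 822 [0.4651 0.1412 0.06  ] [0.4644 0.1227 0.0313]
[334.3 388.5] 3023 [0.4638 0.11   0.06  ] [0.4638 0.1103 0.0604]
[198.4 221.5] 722 [0.6012 0.2872 0.06  ] [0.6009 0.2865 0.0629]
[263.3 213.5] 1235 [0.6169 0.1532 0.06  ] [0.6238 0.1605 0.001 ]
[235.6 219.9] 227 [0.6041 0.2103 0.06  ] [0.6039 0.2099 0.062 ]
[187.2 286.9] 363 [0.4671 0.3085 0.06  ] [0.4723 0.2006 0.479 ]
[224.1 283.8] 274 [0.4729 0.233  0.06  ] [0.4762 0.1465 0.5095]
[286.6 287.8] 211 [0.4641 0.105  0.06  ] [0.4642 0.1048 0.0632]
```

View pics/w5.png

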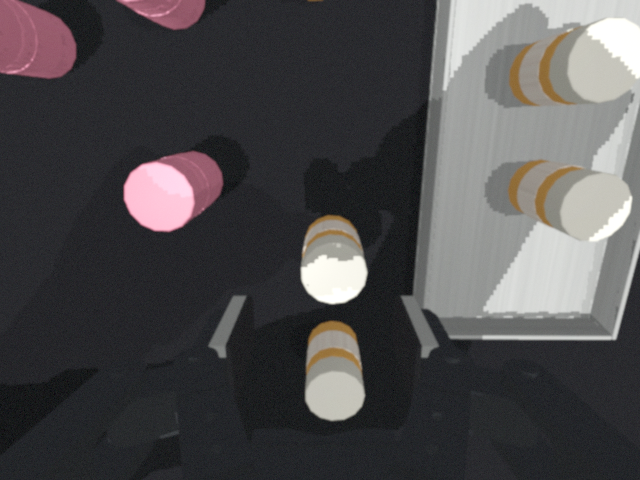

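The first placed jar stands upright beside jar0, at (600,60) and (590,200). The next target is at (333,265), about (0.468, 0.186).

```bash

python3 -m crank '[[-0.14,0.2,0.3,0,0,0],[0,0,1,0,0,0],[0,0,1,0,0,0],[0,0,0.9,0,0,0],[0,0,0.6,0,0,0],[0,0,0.3,0,0,0],[0,0,0.2,0,0,0],[0,0,0,0,0,0]]'
python3 -m crank '[[0,0,0,0,0,0],[0,0,0,0,0,0],[0,0,0,0,0,0],[0,0,0,0,0,0],[0,0,0,0,0,0]]' 0.2 30
python3 -m crank '[[0,0,-0.4,0,0,0],[0,0,-0.8,0,0,0],[0,0,-1,0,0,0],[0,0,-0.8,0,0,0],[0,0,0,0,0,0]]'
python3 go.py .589 .148 -.003 -0.083
```

```text
clock: 16.5
tcp_pos: [0.4678, 0.1857, -0.0085]
orientation: [-2.312, -2.127, -0.0]
contact_force: [-0.3, 0.0, 0.4]
grip_width: 0.0553
gripper_force: 0.0
clock: 17.0
tcp_pos: [0.4682, 0.1858, -0.0077]
orientation: [2.312, 2.126, 0.002]
contact_force: [-0.7, -0.6, 7.0]
grip_width: 0.0354
gripper_force: 30.2
clock: 17.5
tcp_pos: [0.4693, 0.1863, 0.0542]
orientation: [2.311, 2.125, 0.007]
contact_force: [-0.4, -0.8, -1.2]
grip_width: 0.0351
gripper_force: 30.1
tcp [0.4693 0.1863 0.0542] toolx [0.084 0.996 0.002] tooly [ 0.996 -0.084  0.004] toolz [ 0.004  0.002 -1.   ] t 17.5 F [-0.4 -0.8 -1.2] w 0.0351 q [ 0.07  0.49 -0.7   2.05  0.46  0.76 -1.  ]
shift units [-1.41  6.11  2.89]
turn units [ 0.005 -0.002 -0.001] toolshift in final frame [-1.41  6.12  2.86]
```

```bash

python3 -m crank '[[-0.3,0.6,0,0,0,0],[-0.3,1,0,0,0,0],[-0.3,1,0,0,0,0],[-0.3,1,0,0,0,0],[-0.21,1,0,0,0,0],[0,1,0,0,0,0],[0,0.52,0,0,0,0],[0,0,0,0,0,0],[0,0,0,0,0,0]]'
python3 -m crank '[[0,0,0.6,0,0,0],[0,0,0.7,0,0,0],[0,0,0.6,0,0,0],[0,0,0.4,0,0,0],[0,0,0.2,0,0,0],[0,0,0.1,0,0,0],[0,0,0.05,0,0,0],[0,0,0,0,0,0]]'
python3 -m crank '[[0,0,0.04,0,0,0],[0,0,0,0,0,0]]'
```

```text
clock: 18.4
tcp_pos: [0.5863, 0.1472, 0.0509]
orientation: [-2.311, -2.127, 0.002]
contact_force: [-0.0, -0.9, 0.0]
grip_width: 0.0355
gripper_force: 30.1
clock: 19.2
tcp_pos: [0.5875, 0.1473, -0.0011]
orientation: [2.312, 2.127, 0.001]
contact_force: [0.1, -0.5, -1.8]
grip_width: 0.0353
gripper_force: 30.1
clock: 19.4
tcp_pos: [0.5875, 0.1472, -0.0019]
orientation: [2.312, 2.126, 0.001]
contact_force: [-0.3, 0.4, -1.5]
grip_width: 0.0352
gripper_force: 30.1
```

```bash
python3 go.py .589 .148 -.0048 -0.083
```

```text
tcp [ 0.5875  0.1472 -0.0019] toolx [0.084 0.997 0.   ] tooly [ 0.997 -0.084  0.001] toolz [ 0.001  0.    -1.   ] t 19.4 F [-0.3  0.4 -1.5] w 0.0352 q [ 0.1   0.69 -0.61  1.83  0.54  0.78 -0.88]
shift units [0.05 0.07 0.14]
turn units [ 0.001 -0.    -0.001] toolshift in final frame [0.05 0.07 0.14]
```

```bash

python3 -m crank '[[0,0,0.1,0,0,0],[0,0,0,0,0,0]]'
python3 -m crank '[[0,0,0.04,0,0,0],[0,0,0,0,0,0]]'
```

```text
clock: 19.6
tcp_pos: [0.5872, 0.1471, -0.0043]
orientation: [-2.312, -2.127, 0.0]
contact_force: [0.2, -0.3, -0.1]
grip_width: 0.0354
gripper_force: 30.1
clock: 19.8
tcp_pos: [0.5873, 0.1472, -0.0046]
orientation: [2.312, 2.127, -0.0]
contact_force: [-1.9, -0.6, 4.1]
grip_width: 0.0349
gripper_force: 30.4
```

```bash

python3 -m crank '[[0,0,0,0,0,0],[0,0,0,0,0,0],[0,0,0,0,0,0],[0,0,0,0,0,0],[0,0,-0.3,0,0,0],[0,0,-0.7,0,0,0],[0,0,-1,0,0,0],[0,0,-1,0,0,0],[0,0,-1,0,0,0],[0,0,-1,0,0,0],[0,0,-1,0,0,0],[0,0,-1,0,0,0]]' 0.65
python3 -m crank '[[0,0,-1,0,0,0],[0,0,-1,0,0,0],[0,0,-1,0,0,0],[-0.5,0,-1,0,0,0],[-1,0,-1,0,0,0],[-1,0,-1,0,0,-0.1],[-1,0,0,0,0,-0.1],[-1,0,0,0,0,-0.125],[-1,0,0,0,0,0],[-1,0,0,0,0,0],[-1,0,0,0,0,0],[-1,0,0,0,0,0]]'
python3 go.py .523 -.238 .25 0.172
```

```text
clock: 21.0
tcp_pos: [0.5873, 0.1474, 0.1372]
orientation: [2.312, 2.127, 0.002]
contact_force: [0.2, -0.1, 0.3]
grip_width: 0.0556
gripper_force: 0.0
clock: 22.2
tcp_pos: [0.5981, -0.0219, 0.2564]
orientation: [2.021, 2.404, 0.001]
contact_force: [0.0, -0.3, 0.5]
grip_width: 0.0557
gripper_force: 0.0
tcp [ 0.5981 -0.0219  0.2564] toolx [-0.171  0.985 -0.   ] tooly [0.985 0.171 0.001] toolz [ 0.001 -0.    -1.   ] t 22.2 F [ 0.  -0.3  0.5] w 0.0557 q [ 0.51  0.4  -0.77  1.64  0.29  1.22 -0.15]
shift units [-10.    -5.55   0.32]
turn units [0.001 0.    0.   ] toolshift in final frame [-10.    -5.55   0.32]
```

```bash

python3 -m crank '[[-1,-0.5,0,0,0,0],[-1,-0.6,0,0,0,0],[-1,-0.6,0,0,0,0],[-1,-0.6,0,0,0,0],[-1,-0.6,0,0,0,0],[-1,-0.6,0,0,0,0],[-1,-0.6,0,0,0,0],[-1,-0.6,0,0,0,0],[-1,-0.6,0,0,0,0],[-1,-0.25,0,0,0,0],[0,0,0,0,0,0],[0,0,0,0,0,0]]'
python3 go.py .523 -.238 .25 0.172
python3 - <<'E'
from m import *
t=grab('top'); w=grab('wrist')
A=cv2.resize(t['image'][180:300,140:310],(400,282)); B=cv2.resize(w['image'],(400,300))
cv2.imwrite('pics/c6.png',np.vstack([A,B])[:,:,::-1])
m=(w['image'].max(2)<70).astype(np.uint8); d=w['depth']
P=np.array([dep(w,u,v) for v in range(0,480,3) for u in range(0,640,3) if d[v,u]>0])
q=P[(P[:,2]>.174)&(P[:,2]<.2)]; print(len(q))
if len(q)>20:
    xy=q[:,:2]; c=xy.mean(0); _,_,V=np.linalg.svd(xy-c); s=(xy-c)@V[0]; print('bar',c,V[0],s.min(),s.max(),np.ptp((xy-c)@V[1]),q[:,2].max(),'mid',c+V[0]*(s.min()+s.max())/2)
P=P[(P[:,2]>.25)]; print('tips z',np.sort(P[:,2])[:5], status.get_obs()['tcp_pos'])
E
```

```text
clock: 23.4
tcp_pos: [0.523, -0.237, 0.2558]
orientation: [2.023, 2.403, 0.001]
contact_force: [0.6, 0.1, 0.2]
grip_width: 0.0558
gripper_force: 0.0
tcp [ 0.523  -0.237   0.2558] toolx [-0.171  0.985 -0.   ] tooly [0.985 0.171 0.001] toolz [ 0.001  0.    -1.   ] t 23.4 F [0.6 0.1 0.2] w 0.0558 q [ 0.88  0.34 -0.71  1.7   0.24  1.19  0.28]
shift units [-0.05 -0.01  0.29]
turn units [ 0.001  0.    -0.001] toolshift in final frame [-0.05 -0.01  0.29]
425
bar [ 0.52098994 -0.23274515] [ 0.17363612 -0.98480988] -0.05803091600772464 0.06989687135491306 0.014275926694747438 0.18788183381102083 mid [ 0.52202012 -0.238588  ]
tips z [0.2938829  0.29395567 0.29397065 0.29456516 0.29461735] [ 0.52335285 -0.23579401  0.25564136]
```

View pics/c6.png

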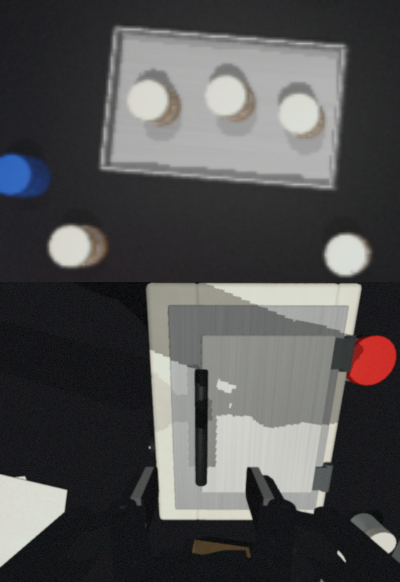

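The top crop shows three upright jars in the tray at (150,100), (228,95) and (300,115), and the two others untouched at (70,245) and (347,255). In the wrist view the bar at (200,425 of the montage) lies mid-way between the fingers. The fit gives (0.522, -0.2385), and the tip offset of 38 mm is confirmed.

```bash

python3 -m crank '[[-0.13,-0.08,0.5,0,0,0],[0,0,1,0,0,0],[0,0,1,0,0,0],[0,0,1,0,0,0],[0,0,1,0,0,0],[0,0,0.8,0,0,0],[0,0,0.6,0,0,0],[0,0,0.4,0,0,0],[0,0,0.2,0,0,0],[0,0,0,0,0,0]]'
python3 -m crank '[[0,0,0,0,0,0],[0,0,0,0,0,0],[0,0,0,0,0,0],[0,0,0,0,0,0],[0,0,0,0,0,0],[0,0,0,0,0,0],[0,0,0,0,0,0]]' 0.05 35
python3 - <<'E'
import numpy as np
t=np.radians(np.arange(0,61,5)); x=-.170*np.cos(t)+.045*np.sin(t); z=.170*np.sin(t)+.045*np.cos(t)
print((np.diff(x)/.02).round(3)); print((-np.diff(z)/.02).round(3))
E
```

```text
clock: 24.5
tcp_pos: [0.5218, -0.2402, 0.1248]
orientation: [-2.022, -2.404, 0.0]
contact_force: [-0.7, -0.4, 0.4]
grip_width: 0.0553
gripper_force: 0.0
clock: 25.2
tcp_pos: [0.5231, -0.2403, 0.1257]
orientation: [2.021, 2.402, 0.002]
contact_force: [5.1, -0.0, 1.6]
grip_width: 0.0129
gripper_force: 34.5
[0.228 0.291 0.352 0.41  0.465 0.517 0.564 0.607 0.646 0.679 0.708 0.731]
[-0.732 -0.71  -0.681 -0.648 -0.61  -0.567 -0.52  -0.469 -0.414 -0.356
 -0.296 -0.233]
```

```bash

python3 -m crank '[[0,0.1,-0.36,0,0,0],[0,0.12,-0.36,0,0,0],[0,0.14,-0.36,0,0,0],[0,0.15,-0.35,0,0,0],[0,0,0,0,0,0]]'
python3 go.py - - - 0.172
```

```text
clock: 25.7
tcp_pos: [0.5322, -0.2386, 0.1534]
orientation: [2.022, 2.404, 0.0]
contact_force: [5.7, -0.9, -6.5]
grip_width: 0.0127
gripper_force: 34.3
tcp [ 0.5322 -0.2386  0.1534] toolx [-0.171  0.985 -0.   ] tooly [0.985 0.171 0.   ] toolz [ 0.  0. -1.] t 25.7 F [ 5.7 -0.9 -6.5] w 0.0127 q [ 0.83  0.46 -0.67  1.79  0.33  1.01  0.2 ]
shift units [0. 0. 0.]
turn units [ 0.001  0.    -0.   ] toolshift in final frame [0. 0. 0.]
```

Lifting works with small forces, so I'll continue to 55°.

```bash

python3 -m crank '[[0,0.17,-0.34,0,0,0],[0,0.18,-0.34,0,0,0],[0,0.2,-0.33,0,0,0],[0,0.21,-0.32,0,0,0],[0,0.23,-0.31,0,0,0],[0,0.24,-0.3,0,0,0],[0,0.25,-0.29,0,0,0],[0,0.26,-0.28,0,0,0],[0,0,0,0,0,0]]'
python3 -m crank '[[0,0.28,-0.27,0,0,0],[0,0.29,-0.26,0,0,0],[0,0.3,-0.24,0,0,0],[0,0.31,-0.23,0,0,0],[0,0.32,-0.21,0,0,0],[0,0.33,-0.2,0,0,0],[0,0.34,-0.18,0,0,0],[0,0.34,-0.17,0,0,0],[0,0.35,-0.16,0,0,0],[0,0.36,-0.14,0,0,0],[0,0,0,0,0,0],[0,0,0,0,0,0]]'
python3 - <<'E'
from m import *
o=status.get_obs(); p=o['tcp_pos']; b=np.array([.985,.171]); a=np.array([.5231,-.2403])
d=(p[:2]-a)@b; z=p[2]-.1257; print('moved',d,z,'lid angle',np.degrees(np.arctan2(.045+z,.170-d)-np.arctan2(.045,.170)),'radius',np.hypot(.045+z,.170-d),o['contact_force'],o['grip_width'])
s=grab('side'); w=grab('wrist'); t=grab('top')
cv2.imwrite('pics/c7.png',np.vstack([cv2.resize(s['image'][80:300,220:480],(480,300),interpolation=2),cv2.resize(w['image'],(480,300))])[:,:,::-1])
np.savez('d.npz',**{n+k:f[k] for n,f in(('s',s),('w',w),('t',t)) for k in('image','depth')})
E
```

```text
clock: 26.6
tcp_pos: [0.5646, -0.2331, 0.2048]
orientation: [-2.022, -2.401, 0.006]
contact_force: [-8.9, -0.9, 1.9]
grip_width: 0.0131
gripper_force: 34.4
clock: 27.8
tcp_pos: [0.6301, -0.2219, 0.2483]
orientation: [2.022, 2.401, -0.0]
contact_force: [-6.6, -1.3, 11.0]
grip_width: 0.0127
gripper_force: 36.6
moved 0.10856763486075274 0.1225787881137769 lid angle 55.041192110407536 radius 0.17848413294263427 [-6.64206693 -1.28226927 10.97923619] 0.012690130963369321
```

View pics/c7.png

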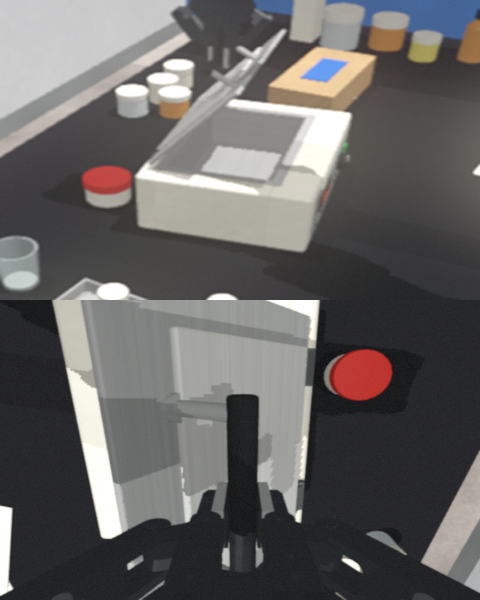

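The side crop shows the lid open with the gripper behind it, the chamber clear and the tub untouched. The wrist crop shows the bar (240,480) between the pads. Next I'll measure the lid plane by depth.

```bash
cat > ang.py <<'E'
from m import *
def ang():
    for n,(u0,u1,v0,v1) in(('wrist',(60,420,5,330)),('side',(290,380,95,200))):
        f=grab(n); P=np.array([dep(f,u,v) for v in range(v0,v1,3) for u in range(u0,u1,3) if f['depth'][v,u]>0])
        b=np.array([.985,.171]); X=np.c_[P[:,:2]@b-np.array([.688,-.206])@b,P[:,:2]@[-.171,.985]-np.array([.688,-.206])@[-.171,.985],P[:,2]-.134]
        X=X[(X[:,2]>.015)&(X[:,2]<.185)&(abs(X[:,1])<.125)&(X[:,0]<0.02)&(X[:,0]>-.16)]
        best=None; rng=np.random.default_rng(0)
        for _ in range(300):
            a=X[rng.choice(len(X),3,replace=False)]; nn=np.cross(a[1]-a[0],a[2]-a[0]); l=np.linalg.norm(nn)
            if l<1e-5: continue
            nn/=l; k=abs((X-a[0])@nn)<.0025
            if best is None or k.sum()>best.sum(): best=k
        Q=X[best]; c=Q.mean(0); nn=np.linalg.svd(Q-c)[2][2]; nn*=np.sign(nn[0])
        print(n,len(X),best.sum(),'normal',nn.round(3),'angle',np.degrees(np.arctan2(nn[0],nn[2])).round(2),'dist to hinge',(c@nn).round(4))
    o=status.get_obs(); print(o['tcp_pos'].round(4),o['contact_force'].round(1),o['grip_width'],o['clock'])
if __name__=='__main__': ang()
E
python3 ang.py
```

```text
wrist 9808 6328 normal [0.794 0.007 0.608] angle 52.56 dist to hinge 0.0121
side 147 76 normal [0.795 0.009 0.607] angle 52.65 dist to hinge 0.0113
[ 0.63   -0.2219  0.2483] [-6.  -2.  10.3] 0.012426251158169 28.05
```

Both views give 52.6°, so about 7.4° more is needed. I'll also ease the inward push by going slightly higher.

```bash

python3 -m crank '[[0,0.15,-0.12,0,0,0],[0,0.25,-0.12,0,0,0],[0,0.25,-0.11,0,0,0],[0,0.25,-0.1,0,0,0],[0,0.1,-0.05,0,0,0],[0,0,0,0,0,0],[0,0,0,0,0,0]]'; python3 ang.py
```

```text
clock: 28.75
tcp_pos: [0.6493, -0.2185, 0.255]
orientation: [2.023, 2.403, -0.0]
contact_force: [-3.0, -3.0, 2.3]
grip_width: 0.0128
gripper_force: 35.3
wrist 9110 5738 normal [0.859 0.002 0.512] angle 59.19 dist to hinge 0.0123
side 94 33 normal [0.858 0.003 0.514] angle 59.09 dist to hinge 0.0114
[ 0.6492 -0.2185  0.255 ] [-3.8 -4.   1.9] 0.012843327457122371 28.85
```

```bash

python3 -m crank '[[0,0.08,-0.02,0,0,0],[0,0.05,-0.01,0,0,0],[0,0,0,0,0,0],[0,0,0,0,0,0],[0,0,0,0,0,0],[0,0,0,0,0,0]]'; python3 ang.py
python3 - <<'E'
from m import *
t=grab('top')
for c in caps(t,(155,200,310,310),.06,100): print(*c)
s=grab('side'); cv2.imwrite('pics/c8.png',np.hstack([t['image'][100:400,100:500],s['image'][100:400,140:540]])[:,:,::-1])
E
```

```text
clock: 29.45
tcp_pos: [0.6521, -0.218, 0.2559]
orientation: [2.023, 2.403, 0.0]
contact_force: [-2.4, -4.3, 3.7]
grip_width: 0.0128
gripper_force: 35.3
wrist 8919 5590 normal [0.863 0.018 0.505] angle 59.65 dist to hinge 0.0148
side 84 27 normal [0.843 0.011 0.538] angle 57.43 dist to hinge 0.02
[ 0.652  -0.218   0.2558] [-3.2 -3.4  4.2] 0.012107942157367237 29.55
[237.4 227.3] 4844 [0.5888 0.2064 0.06  ] [0.5885 0.206  0.0623]
[169.7 284.5] 260 [0.4721 0.3447 0.06  ] [0.4721 0.3441 0.0622]
[286.8 287.9] 258 [0.464  0.1047 0.06  ] [0.464  0.1047 0.06  ]
```

View pics/c8.png

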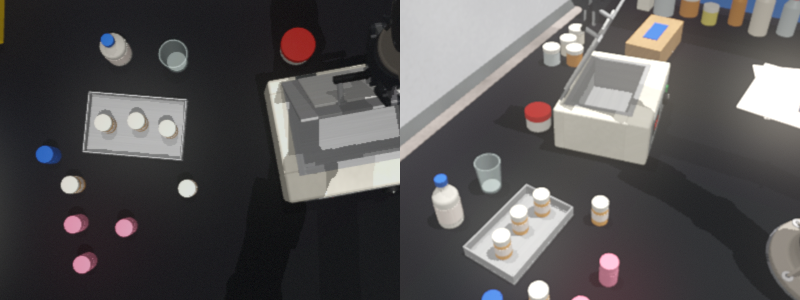

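Three jars stand in the tray and the bystanders are untouched. The lid is at about 60°: the clean fit gave 59.2°, and I then moved 2.9 mm along the arc, which adds 0.9°. The last depth fits, 59.7° and 57.4°, were noisier. The grip is firm and the lid still.

```bash
python3 -c "
from bench import r
print(r.hand_in())"
```

```text
the job is handed in; nothing more can be done
None
```

The job is handed in: the tray holds three upright jars, the other two loose jars stand where they were, and the gripper is holding the bath's lid open at about 60° (by estimate; the last depth readings were 59.7° and a noisier 57.4°).

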